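# Kit the hub job into the nest tray

## Task

Make up the kit for the wheel-hub job in the metal tray: lay the larger of the two ball bearings flat in the tray's wide round recess, and stack on it, centred, the parts that follow it on the axle - first the plain alloy spacer, then the hexagonal lock nut. Stand the gold-coloured bolt on its head in the small round recess and lay the blue carton of seals flat in the rectangular recess, right down on its floor. The smaller bearing and the grey steel bolt belong to another job: leave them standing where they are.

Things in the scene. Friction and masses are not known exactly. Their poses are not given: they have to be found in the camera images.
- bearing_1_mid (a point): The larger ball bearing: bright steel ring with a dark seal ring, outside diameter 47 mm, 14 mm thick, lying flat (solid to the gripper, its bore cannot be entered). Loose. The point is its centre, 7 mm over its underside; z up along its axis.
- hub_spacer_mid (a point): Plain round alloy spacer tube standing on end, diameter 38 mm, 30 mm high (treat the bore as solid). Loose. The point is its centre, 15 mm over its foot; z up along its axis.
- lock_nut_mid (a point): Large hexagonal steel lock nut lying flat, 36 mm across flats, 41 mm across corners, 16 mm high (treat the bore as solid). Loose. The point is its centre, 8 mm over its underside; z up, x is square to one pair of flats (the others 60 degrees on).
- bolt_1_mid (a point): Gold-coloured (yellow-plated) hex bolt standing on its head, thread up, 70 mm tall; head 19 mm across flats, 22 mm across corners, 10 mm high, threaded shank 12 mm in diameter; to the gripper it feels like a slim cone from head to tip, so grip the upper half. Loose. The point is on its axis, 35 mm over the underside of the head; z up along the shank.
- parts_box_b_mid (a point): Plain blue cardboard carton lying flat, 55 mm (its x) by 85 mm (its y) by 35 mm high (z), closed, rigid. Loose. The point is its centre, 17.5 mm over its underside.
- bearing_2_mid (a point): The smaller ball bearing, a look-alike of another job: outside diameter 40 mm, 14 mm thick, lying flat. Loose; leave it. The point is its centre.
- bolt_2_mid (a point): Grey steel hex bolt standing on its head, 55 mm tall, a look-alike of another job. Loose and easily toppled; leave it. The point is on its axis, half-way up.
- hub_nest_seat (a point): Nest with the wide round recess, 63 mm in diameter, 6 mm deep. It is one of three fixed charcoal blocks, each 124 mm (x) by 92 mm (y), top 17 mm over the bench, side by side in any order in a low fixed metal tray, 134 by 290 mm, rims 21 mm over the bench. The point is the centre of the yellow recess floor, 11 mm over the bench; z up, x along the block's long side.
- bolt_nest_seat (a point): Nest with the small round recess, 38 mm in diameter and 6 mm deep, in the same tray and block as described for hub_nest_seat. The point is the centre of the yellow recess floor, 11 mm over the bench; z up, x the nest's long side.
- carton_nest_seat (a point): Nest with the rectangular recess, 102 mm (x) by 72 mm (y) and 6 mm deep, in the same tray and block as described for hub_nest_seat; the carton's long side goes along x. The point is the centre of the yellow recess floor, 11 mm over the bench; z up.
Things that resemble listed ones, but are neither listed nor needed, are in the scene too. What is shaped like the part that bears lock_nut_mid but green is not meant.

How it is judged:
By the outcome, as a careful person would: the job done as asked, in the order asked, and still so for the second after the job is handed in, with the robot touching nothing.
It also fails if it takes over 138 s, if anything falls off the work surface, if the arm or the gripper's body presses on something with over 40 N, if the wrist force passes 120 N, or if a joint passes its speed limit or range.

## Robot

A 6-joint arm with a two-finger parallel gripper is mounted at the origin on a cart in front of the work surface, level with it; the furniture and walls round the work are solid. World frame = base frame: x ahead of the robot, y to its left, z up, the work surface at z = 0. Lengths are in m, angles in rad, forces in N, time in s.
With the tool pointing down it reaches from about 0.325 to 0.775 m from the base axis. Payload 9.3 kg.
Tool frame: the origin (TCP) lies at the very end of the fingers, on their centre line; the grasp point (between the pads) lies 19 mm behind it; z points along the fingers, y is the direction in which the jaws open and shut (so a half turn about z gives the same grasp; the last joint's range is limited). The gripper opens to 85 mm and grips with 20 to 120 N. Pads are 22 mm wide; open, the fingers measure 114 mm over their backs; the gripper's body (76 mm by 85 mm) begins 54 mm behind the grasp point. The pads swing forward as they close: fully open they stand 13 mm farther back than shut.
Start: joints at [1.084, 0.259, 0.021, 1.334, 0, 1.418], TCP at [0.18, 0.52, 0.198] pointing down, gripper open.
Joint ranges: [-3.04, 3.04], [-0.91, 1.82], [-1.04, 1.36], [-1.92, 1.95], [-1.52, 1.45], [-3.14, 3.14]. Speed limits (rad/s): [2.22, 2.22, 2.79, 3.14, 3.14, 3.14].

## Interface

Orientations are given as a unit quaternion [w, x, y, z].
In Python, from bench import manip gives the robot as it stands. The module is installed in compiled form; this text tells all that it offers. Calls block until the motion is done:
- manip.move_ptp(position, orientation): joint-space move of the TCP to a pose.
- manip.move_straight(position, frame=None, rate=0.15, max_force=None): straight line of the TCP; frame=None keeps the orientation; rate is the mean speed in m/s. With max_force (N) it stops when the force on the tool has changed by that much, and returns True; else False.
- manip.move_joints(angles): joint-space move.
- manip.move_gripper(opening): finger opening in m; the grip force is fixed at half the most; returns when the fingers have stopped.
- manip.wait(seconds).
- manip.solve_ik(position, orientation): joint angles nearest the present ones, or None.
- manip.grab_frame(name): name is "scene" or "side" or "wrist"; returns a dict with "image" (384x512x3 uint8, red, green, blue), "range_z" (384x512 float32, m along the optical axis (not along the pixel's ray), 0 where there is no reading), "K" (3x3 intrinsics, pixels), "extrinsics" (4x4, takes a point from world to camera coordinates). Camera axes: x right, y up, looking along -z (the intrinsics and any distortion apply to the point x, -y, -z); pixel columns grow to the right and rows downward; lengths in m; the calibration is good to about 2 mm. The wrist camera is an equidistant fisheye: a pixel r from the principal point sees the ray r / f radians off the axis. A picture is of the moment at which its call begins.
A pose or a line that the arm cannot do raises manip.Unreachable and nothing moves.
- manip.finish_job(): hands the job in, once; it reports no verdict.
Trained networks look in the newest picture that a camera, given by its name, has taken for a name from the list of things; names that differ only in an ending like _2 or _b are one class to them, and where a whole thing is asked for, a point or a joint stands for the part that bears it (a point fixed in the world has none). Each returns a list of dicts, best first, with "p" (0 to 1); they miss things now and then, are a little off and sometimes report something else, mostly with a low value. They report only what shows in the picture. A call takes as long as a camera call. They do not tell look-alikes from the thing itself.
- manip.find_in(camera, label): "extent" ([centre column, centre row, width, height] in pixels, round what is visible of it).
- manip.silhouettes(camera, label): "mask" (384x512 bool, what is visible of it) and "extent" ([centre column, centre row, width, height] in pixels, round what is visible of it).
Readings, each from a call of its own:
- manip.get_time(): time.
- manip.get_q(): joint angles.
- manip.get_qvel(): joint speeds.
- manip.get_joint_efforts(): joint torques, N m.
- manip.get_eef_pos(): TCP position.
- manip.get_eef_rot(): TCP orientation.
- manip.get_force(): force on the tool from outside, world axes, zero at the start.
- manip.get_moment(): the same for the moment, N m.
- manip.get_width(): finger opening in m.
Only numpy, scipy, OpenCV 4.12 (cv2) and the standard library are available. Lean on these libraries where they do the work, as an engineer would, in place of code of your own. Each camera call takes 0.05 s, during which the arm holds its last target. There are 200 camera calls.

## Working session

There is one attempt and no reset: what is moved stays moved. The work goes in short steps, each a Python script; the robot and the scene stay as the last script left them, time stands still between calls to the robot, and variables do not carry over. Pictures are saved under pics/ and viewed, about 12 in all and at most 16, crops included, and the job is handed in when it is done.

```bash
mkdir -p pics
cat > h.py <<'E'
import numpy as np, cv2
from bench import manip as m
def save(im,n): cv2.imwrite('pics/'+n,cv2.cvtColor(im,cv2.COLOR_RGB2BGR))
def cloud(f):
    K=f["K"];Z=f["range_z"].astype(float);v,u=np.mgrid[:384,:512]
    P=np.stack([(u-K[0,2])/K[0,0]*Z,-(v-K[1,2])/K[1,1]*Z,-Z],-1)
    E=np.array(f["extrinsics"]);W=(P-E[:3,3])@E[:3,:3]
    W[Z<=0]=np.nan
    return W
E
python3 - <<'E'
from h import *
fs=[m.grab_frame(c) for c in("scene","side")]
for c,f in zip(("scene","side"),fs):
    print(c,np.round(f["K"],1).tolist(),np.round(f["extrinsics"],3).tolist())
    np.savez('f_%s.npz'%c,**f)
    save(cv2.resize(f["image"],(800,600),interpolation=cv2.INTER_CUBIC),c+'1.png')
    W=cloud(f)
    for l in "bearing_1_mid hub_spacer_mid lock_nut_mid bolt_1_mid parts_box_b_mid hub_nest_seat bolt_nest_seat carton_nest_seat".split():
        for d in m.find_in(c,l):
            e=d["extent"]; u,v=int(e[0]),int(e[1])
            print(l,round(d["p"],2),np.round(e).astype(int).tolist(),np.round(W[v,u],3))
print(m.get_time(),m.get_eef_rot())
E
```

```text
scene [[411.7, 0.0, 249.6], [0.0, 411.7, 193.9], [0.0, 0.0, 1.0]] [[0.729, -0.684, -0.004, -0.356], [0.281, 0.295, 0.913, -0.193], [-0.624, -0.667, 0.407, -0.853], [0.0, 0.0, 0.0, 1.0]]
bearing_1_mid 0.62 [300, 246, 21, 12] [ 0.445 -0.222  0.013]
hub_spacer_mid 0.6 [273, 201, 23, 15] [ 0.557 -0.025  0.026]
lock_nut_mid 0.48 [335, 264, 11, 14] [ 0.437 -0.328  0.017]
parts_box_b_mid 0.68 [304, 210, 36, 27] [ 0.558 -0.134  0.035]
parts_box_b_mid 0.47 [371, 239, 10, 23] [ 0.613 -0.308  0.001]
bolt_nest_seat 0.36 [268, 232, 14, 13] [ 0.435 -0.121  0.014]
carton_nest_seat 0.59 [237, 183, 17, 12] [0.597 0.175 0.013]
side [[495.5, 0.0, 249.0], [0.0, 495.5, 192.2], [0.0, 0.0, 1.0]] [[0.923, -0.385, 0.017, -0.48], [0.241, 0.611, 0.754, -0.182], [-0.301, -0.692, 0.657, -1.16], [0.0, 0.0, 0.0, 1.0]]
bearing_1_mid 0.53 [258, 276, 18, 15] [ 0.457 -0.201 -0.002]
hub_spacer_mid 0.61 [265, 206, 11, 17] [ 0.556 -0.017  0.029]
hub_spacer_mid 0.33 [237, 250, 18, 18] [ 0.444 -0.106 -0.001]
lock_nut_mid 0.67 [302, 290, 20, 18] [ 0.535 -0.274 -0.001]
lock_nut_mid 0.55 [279, 317, 16, 25] [ 0.449 -0.331  0.017]
bolt_1_mid 0.5 [302, 258, 5, 26] [ 0.56  -0.217  0.038]
hub_nest_seat 0.97 [204, 133, 46, 26] [0.524 0.389 0.009]
bolt_nest_seat 0.9 [222, 149, 46, 25] [0.545 0.281 0.014]
carton_nest_seat 0.63 [235, 165, 47, 32] [0.557 0.194 0.012]
0.9 [ 1.85131011e-05  1.66121161e-01  9.86105349e-01 -1.33617228e-05]
```

View pics/scene1.png

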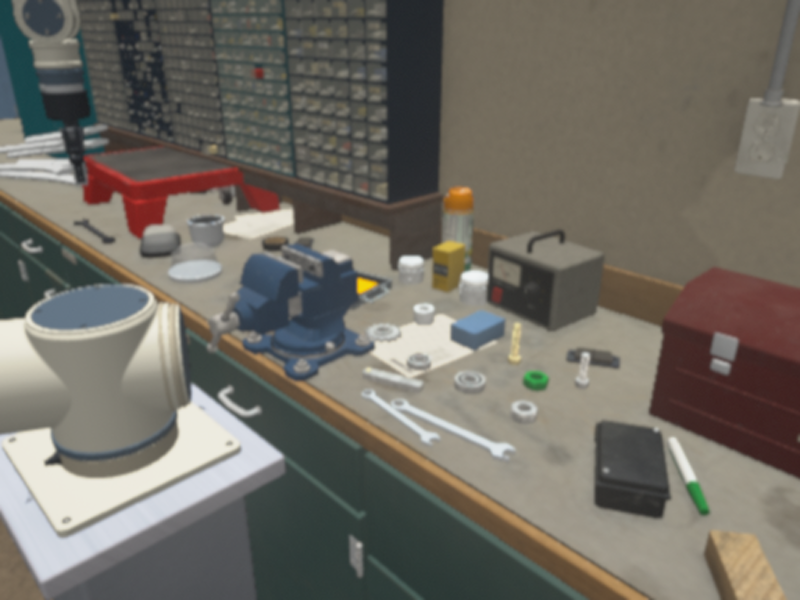

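View pics/side1.png

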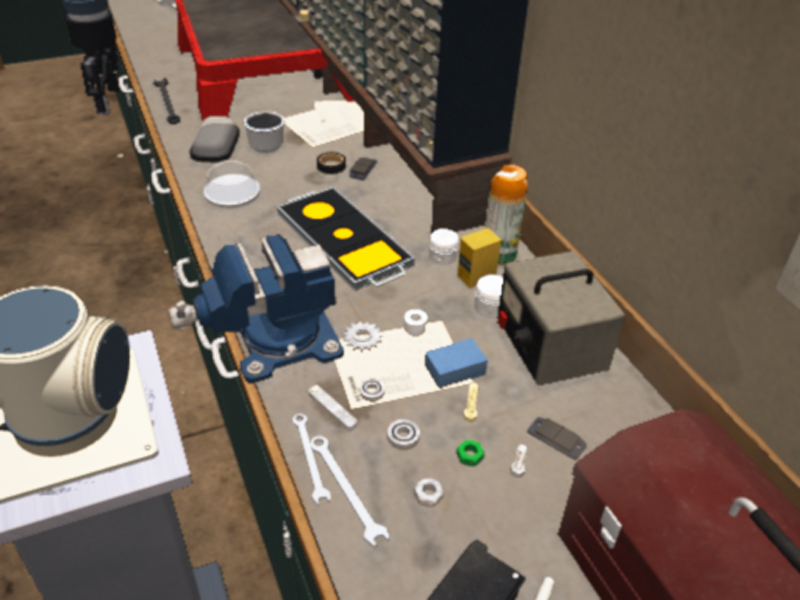

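The side view shows two bearings, at (403,433) and (371,388), with the gear at (362,337) a distractor. The spacer is at (416,321) and the steel nut at (429,491); the green nut is at (470,452). The gold bolt is at (471,401), the grey bolt at (519,460) and the carton at (456,362). The tray recesses, hub, bolt and carton, are at (319,210), (343,233) and (370,258). The vise stands between the parts and the tray. Next I'll measure positions and look from the wrist.

```bash
cat > top.py <<'E'
from h import *
f=dict(np.load('f_side.npz'));W=cloud(f)
# yellow recess
hsv=cv2.cvtColor(f["image"],cv2.COLOR_RGB2HSV)
y=((hsv[...,0]>22)&(hsv[...,0]<34)&(hsv[...,1]>180)&(hsv[...,2]>150)).astype(np.uint8)
n,L,s,c=cv2.connectedComponentsWithStats(y)
for i in range(1,n):
    if s[i,4]>60:
        P=W[L==i];P=P[np.isfinite(P[:,0])]
        r=cv2.minAreaRect((P[:,:2]*1000).astype(np.float32))
        print('yellow',c[i].round(),s[i,4],P.mean(0).round(4),P[:,2].std().round(4),[np.round(q,1) for q in r])
# objects over z
b=(hsv[...,0]>100)&(hsv[...,0]<115)&(hsv[...,1]>100)
X,Y,Z=W[...,0],W[...,1],W[...,2]
v=(X>.2)&(X<.6)&(Y>-.05)&(Y<.25)&(Z>.04)
print('vise',[(np.nanmin(a[v]).round(3),np.nanmax(a[v]).round(3)) for a in(X,Y,Z)])
v=(X>.2)&(X<.75)&(Y>-.4)&(Y<.6)&(Z>.005)&(Z<.5)
n,L,s,c=cv2.connectedComponentsWithStats(v.astype(np.uint8))
for i in range(1,n):
    if s[i,4]>25:
        P=W[L==i];print(c[i].round(),s[i,4],P.min(0).round(3),P.max(0).round(3))
E
python3 top.py
python3 - <<'E'
from h import *
f=m.grab_frame("wrist");E=np.array(f["extrinsics"])
print(f["K"]);C=-E[:3,:3].T@E[:3,3]
from scipy.spatial.transform import Rotation as R
q=m.get_eef_rot();T=R.from_quat([*q[1:],q[0]]).as_matrix()
print("cam in tool",T.T@(C-m.get_eef_pos()));print("cam axes in tool",T.T@E[:3,:3].T)
E
```

```text
yellow [203. 134.] 149 [0.5215 0.3785 0.0109] 0.0022 [array([521.7, 379.2]), array([55.9, 57.6]), np.float64(56.0)]
yellow [236. 165.] 464 [0.5605 0.1939 0.0106] 0.0019 [array([561.5, 194.1]), array([100.8,  69.1]), np.float64(12.9)]
vise [(np.float64(0.2), np.float64(0.436)), (np.float64(0.003), np.float64(0.114)), (np.float64(0.04), np.float64(0.178))]
[70. 20.] 234 [0.2   0.484 0.286] [0.217 0.583 0.437]
[292. 110.] 11684 [ 0.665 -0.217  0.005] [0.75 0.6  0.46]
[212. 104.] 183 [0.574 0.509 0.005] [0.641 0.598 0.023]
[232. 106.] 121 [0.635 0.474 0.005] [0.7   0.542 0.017]
[148. 118.] 821 [0.322 0.458 0.005] [0.437 0.554 0.068]
[191. 182.] 8930 [ 0.2   -0.032  0.005] [0.639 0.447 0.178]
[266. 207.] 206 [ 0.546 -0.029  0.005] [0.583 0.012 0.034]
[292. 232.] 860 [ 0.542 -0.151  0.005] [ 0.63  -0.066  0.039]
[238. 249.] 189 [ 0.424 -0.14   0.005] [ 0.467 -0.087  0.017]
[213. 261.] 280 [ 0.35  -0.176  0.005] [ 0.397 -0.077  0.017]
[302. 258.] 133 [ 0.554 -0.226  0.005] [ 0.573 -0.208  0.073]
[216. 309.] 714 [ 0.295 -0.37   0.005] [ 0.37  -0.119  0.013]
[258. 277.] 270 [ 0.43  -0.239  0.005] [ 0.477 -0.19   0.017]
[357. 278.] 349 [ 0.633 -0.338  0.005] [ 0.693 -0.268  0.017]
[301. 289.] 193 [ 0.51  -0.302  0.005] [ 0.549 -0.265  0.021]
[332. 295.] 123 [ 0.57  -0.344  0.006] [ 0.588 -0.324  0.057]
[274. 315.] 217 [ 0.427 -0.341  0.005] [ 0.464 -0.304  0.02 ]
[[297.31863964   0.         256.53646697]
 [  0.         297.31863964 192.96636751]
 [  0.           0.           1.        ]]
cam in tool [ 0.07697001  0.00031608 -0.17620311]
cam axes in tool [[-2.17488247e-04  9.52435552e-01  3.04740008e-01]
 [ 9.99999881e-01  7.41339156e-05  4.81986086e-04]
 [ 4.36469113e-04  3.04740077e-01 -9.52435454e-01]]
```

```bash
cat >> h.py <<'E'
def q(a): return [0,np.cos(a/2),np.sin(a/2),0]
def wcloud(f):
    K=f["K"];Z=f["range_z"].astype(float);v,u=np.mgrid[:384,:512]
    x=(u-K[0,2])/K[0,0];y=(v-K[1,2])/K[1,1];t=np.hypot(x,y)+1e-9
    s=np.tan(np.minimum(t,1.4))/t*Z
    P=np.stack([x*s,-y*s,-Z],-1);E=np.array(f["extrinsics"]);W=(P-E[:3,3])@E[:3,:3]
    W[(Z<=0)|(t>1.3)]=np.nan
    return W
def proj(f,p):
    E=np.array(f["extrinsics"]);c=E[:3,:3]@np.array(p)+E[:3,3];c=c*[1,-1,-1]
    r=np.hypot(c[0],c[1]);t=np.arctan2(r,c[2]);K=f["K"]
    return np.array([K[0,2]+K[0,0]*t*c[0]/r,K[1,2]+K[1,1]*t*c[1]/r])
def look(n):
    f=m.grab_frame("wrist");np.savez('f_%s.npz'%n,**f)
    save(cv2.resize(f["image"],(800,600),interpolation=cv2.INTER_CUBIC),n+'.png');return f,wcloud(f)
def yaw(p,a):
    "equivalent yaw with the smallest last-joint angle that the arm can reach"
    c=[]
    for k in(-1,0,1):
        s=m.solve_ik(p,q(a+k*np.pi))
        if s is not None: c.append((abs(s[5]),a+k*np.pi))
    return min(c)[1]
def yellow(f,W):
    hsv=cv2.cvtColor(f["image"],cv2.COLOR_RGB2HSV)
    y=((hsv[...,0]>22)&(hsv[...,0]<34)&(hsv[...,1]>180)&(hsv[...,2]>120)).astype(np.uint8)
    n,L,s,c=cv2.connectedComponentsWithStats(y)
    for i in range(1,n):
        if s[i,4]>60:
            P=W[L==i];P=P[np.isfinite(P[:,0])]
            r=cv2.minAreaRect((P[:,:2]*1000).astype(np.float32))
            print('yellow',c[i].round(),s[i,4],P.mean(0).round(4),[np.round(k,1) for k in r])
def top(W,c,h,rad=.04,tol=.004):
    P=W.reshape(-1,3);P=P[np.isfinite(P[:,0])]
    P=P[(np.hypot(P[:,0]-c[0],P[:,1]-c[1])<rad)&(abs(P[:,2]-h)<tol)]
    A=(P[:,:2]*1000).astype(np.float32);o,r=cv2.minEnclosingCircle(A)
    R=cv2.minAreaRect(A)
    print('top n',len(P),'circ',np.round(o,1),round(2*r,1),'rect',[np.round(k,1) for k in R],'z',np.median(P[:,2]).round(4))
E
python3 - <<'E'
from h import *
m.move_straight([.18,.52,.33],rate=.3)
for n,p in(("tray",[.52,.28,.30]),("parts",[.47,-.20,.22])):
    a=yaw(p,np.pi if n=="parts" else np.pi); m.move_ptp(p,q(a)); print(n,a,m.get_q(),m.get_time())
    f,W=look(n)
    if n=="tray": yellow(f,W)
    else:
        for k,c,h in(("A",(.455,-.213),.014),("B",(.445,-.11),.014),("sp",(.565,-.01),.03),("nut",(.447,-.323),.016),("box",(.585,-.11),.035),("bolt",(.563,-.217),.07)):
            print(k);top(W,c,h,.06 if k=="box" else .035,.008 if k=="bolt" else .004)
E
```

```text
tray 3.141592653589793 [3.53184096e-01 3.27576495e-01 3.75004753e-01 1.61848149e+00
 2.27618759e-04 3.52586182e-01] 3.0833
yellow [315. 153.] 1156 [0.5238 0.3742 0.0117] [array([523.9, 374.3]), array([61.5, 62.3]), np.float64(50.5)]
yellow [201. 176.] 2613 [0.5621 0.1895 0.0119] [array([562.5, 189.7]), array([102.6,  73.3]), np.float64(12.0)]
yellow [257. 165.] 429 [0.5436 0.2818 0.0121] [array([543.2, 281.9]), array([35.9, 36.9]), np.float64(1.9)]
parts 3.141592653589793 [-5.65319539e-01  1.85704665e-01 -1.98795665e-02  1.36480905e+00
  2.07283580e-04 -5.66297996e-01] 4.9167
A
top n 861 circ [ 455.8 -214.3] 48.1 rect [array([ 455.5, -214.7]), array([47. , 46.5]), np.float64(89.9)] z 0.0142
B
top n 580 circ [ 445.  -115.4] 40.2 rect [array([ 445.3, -115.5]), array([39.2, 38.8]), np.float64(86.6)] z 0.014
sp
top n 362 circ [567.9  -8.2] 40.2 rect [array([566.9,  -8.9]), array([37.3, 37.2]), np.float64(21.7)] z 0.0304
nut
top n 465 circ [ 447.2 -321. ] 40.9 rect [array([ 446.9, -320.6]), array([40.2, 36.3]), np.float64(89.0)] z 0.0165
box
top n 2109 circ [ 586.9 -120. ] 99.0 rect [array([ 587.1, -119.8]), array([84.9, 56.3]), np.float64(0.7)] z 0.0356
bolt
top n 89 circ [ 565.4 -216.9] 12.3 rect [array([ 565.4, -216.3]), array([11.2, 10.2]), np.float64(2.0)] z 0.0705
```

View pics/parts.png

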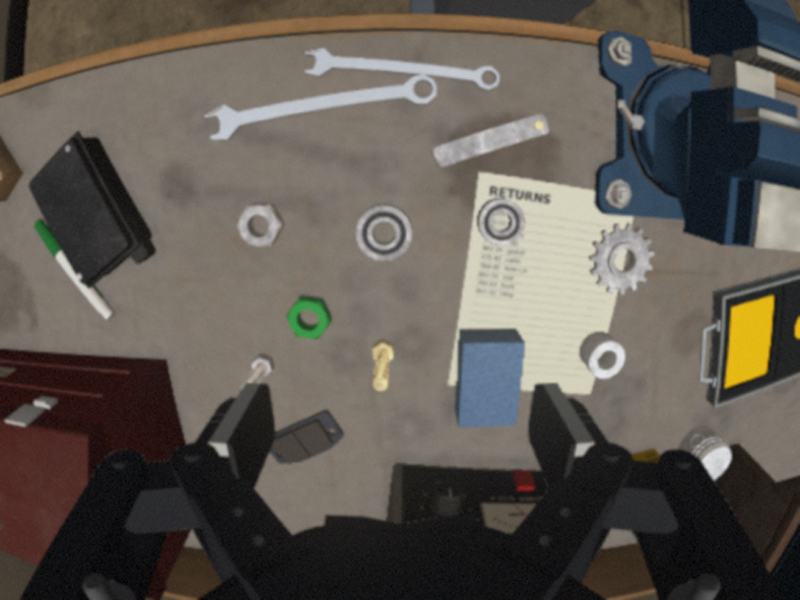

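View pics/tray.png

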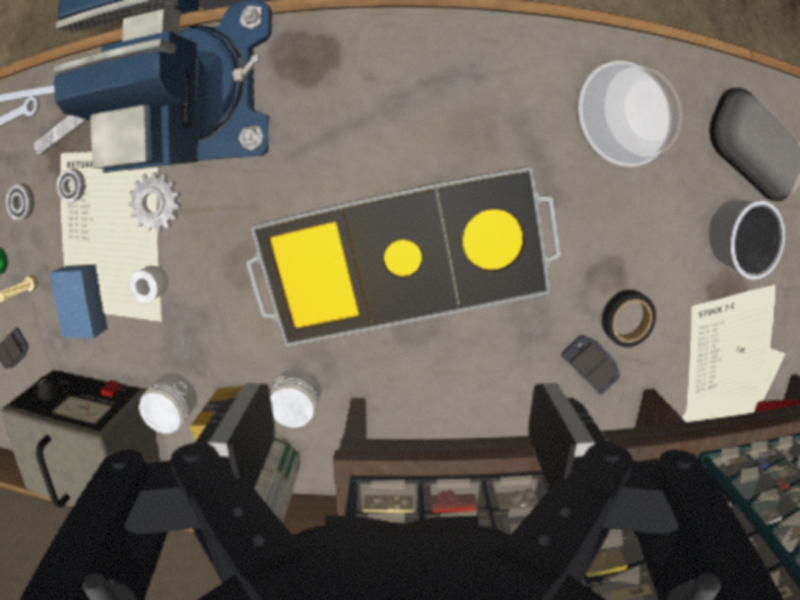

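The two bearing candidates are both steel rings with a dark seal. A at wrist view (384,233) measures 47 mm, and B at (501,219), on the paper, measures 40 mm, so A is the larger. For the nut, the steel one at (260,226) fits; the green one at (308,318) is excluded. The gold bolt is at (382,365) and the grey one at (262,365). I'll confirm these in one crop.

Run:
```python
from h import *
f=dict(np.load('f_parts.npz'));save(cv2.resize(f["image"][115:265,140:345],(800,585),interpolation=cv2.INTER_CUBIC),'crop.png')
```

```text
(no output)
```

View pics/crop.png

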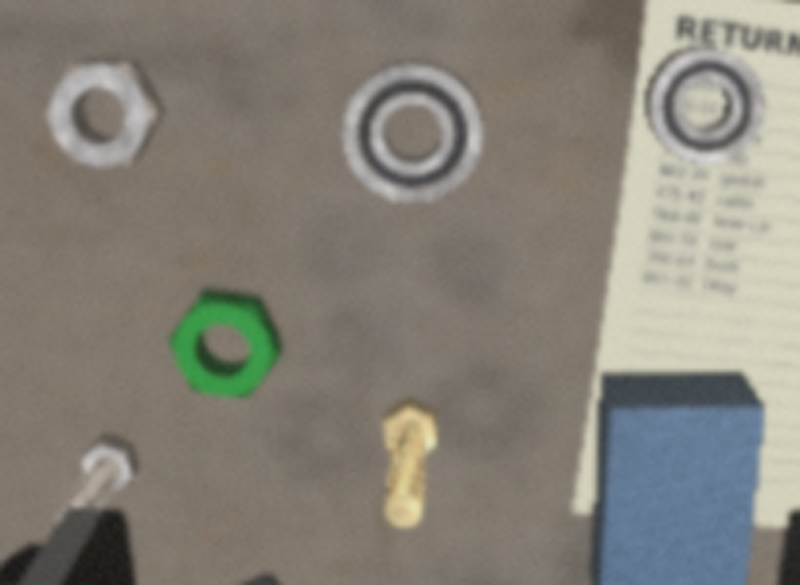

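The crop confirms it. The centre bearing (412,132) is clearly larger than the one on the paper (705,105). The steel nut is at (103,113), with corners left and right, and the gold bolt is at (410,430). I'll pick the bearing now.

```bash
cat >> h.py <<'E'
UP=.20
def pick(x,y,z,a,pre,up=UP):
    m.move_gripper(pre)
    a=yaw([x,y,up],a); m.move_ptp([x,y,up],q(a))
    m.move_straight([x,y,z+.03],rate=.3)
    hit=m.move_straight([x,y,z],rate=.06,max_force=10)
    print('pick hit',hit,np.round(m.get_eef_pos(),4))
    m.move_gripper(0); w=m.get_width()
    m.move_straight([x,y,up],rate=.25)
    print('width',w,m.get_width(),'F',np.round(m.get_force(),1),'t',m.get_time())
def place(x,y,z,a,rel,up=UP,over=.002):
    a=yaw([x,y,up],a); m.move_ptp([x,y,up],q(a))
    m.move_straight([x,y,z+.025],rate=.25)
    hit=m.move_straight([x,y,z-over],rate=.03,max_force=6)
    print('place hit',hit,np.round(m.get_eef_pos(),4),'w',m.get_width(),'F',np.round(m.get_force(),1))
    m.move_gripper(rel); m.wait(.2)
    m.move_straight([x,y,up],rate=.25); print('t',m.get_time())
E
python3 - <<'E'
from h import *
pick(.4556,-.2145,.005,np.pi,.061)
f,W=look('held')
E
```

```text
pick hit False [ 0.4556 -0.2145  0.0049]
width -2.368579739474344e-05 2.1621414489359744e-05 F [ 0.6 -0.6 -1.1] t 8.475
```

View pics/held.png

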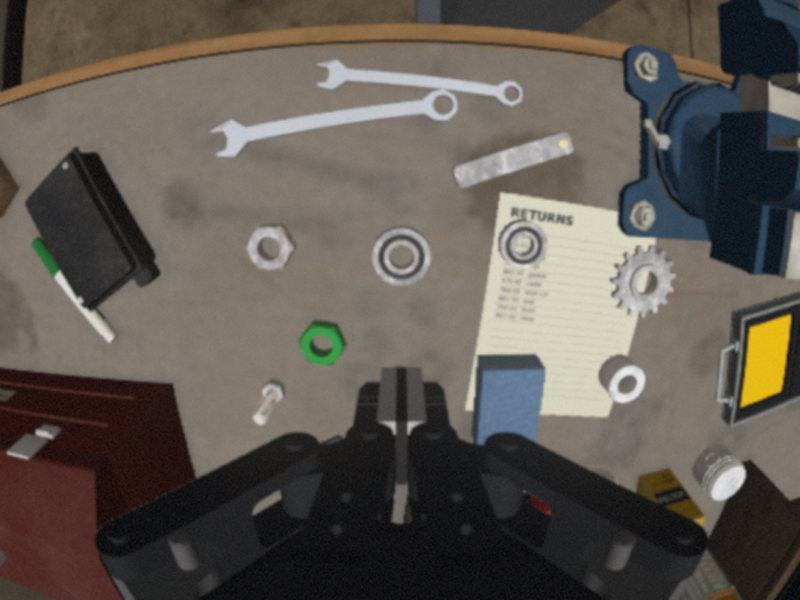

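The grip closed to 0 above the bearing, which still lies at (401,256). The fingertips stand farther back than I assumed, so I'll find their height by touching the bench.

Run:
```python
from h import *
f=dict(np.load('f_held.npz'));W=wcloud(f);top(W,(.4556,-.2145),.014)
x,y=.4556,-.2145
m.move_gripper(.061)
m.move_straight([x,y,.02],rate=.3)
hit=m.move_straight([x,y,-.015],rate=.03,max_force=6);p=m.get_eef_pos();print(hit,p,m.get_force())
if hit:
    m.move_straight([x,y,p[2]+.009],rate=.05)
    m.move_gripper(0);print('w',m.get_width(),m.get_eef_pos(),m.get_time())
else: m.move_straight([x,y,.1],rate=.3)
```

```text
top n 902 circ [ 456.  -214.3] 47.2 rect [array([ 455.3, -214.2]), array([46.1, 45. ]), np.float64(89.2)] z 0.0142
False [ 0.4557167  -0.21457136 -0.01482061] [ 0.42984815 -0.38623927  0.14198498]
```

Run:
```python
from h import *
print(m.get_width(),m.get_eef_pos(),m.get_time())
for n,px in(("held",[(250,238),(264,238),(250,250),(257,260)]),("parts",[(165,249),(350,249),(160,262)])):
    W=wcloud(dict(np.load(f'f_{n}.npz')))
    for u,v in px: print(n,u,v,W[v-1:v+2,u].round(4).tolist())
f,W=look('w3')
P=W.reshape(-1,3);k=(P[:,0]>.44)&(P[:,0]<.6)&(abs(P[:,1]+.2145)<.06)&(P[:,2]>.03)
print('lowest finger pts',np.sort(P[k,2])[:10].round(4))
```

```text
0.0610097000228559 [ 0.45586204 -0.21464581  0.10074316] 11.7333
held 250 238 [[0.4452, -0.2176, 0.2391], [0.4453, -0.2176, 0.24], [0.4452, -0.2176, 0.2414]]
held 264 238 [[0.4449, -0.2105, 0.2397], [0.4453, -0.2106, 0.2401], [0.4449, -0.2106, 0.242]]
held 250 250 [[0.4454, -0.2174, 0.2516], [0.4448, -0.2174, 0.2538], [0.4455, -0.2174, 0.2533]]
held 257 260 [[0.4459, -0.2141, 0.2601], [0.4448, -0.2141, 0.2629], [0.4451, -0.2141, 0.2631]]
parts 165 249 [[0.4603, -0.2434, 0.2745], [0.4609, -0.2435, 0.2744], [0.4611, -0.2434, 0.275]]
parts 350 249 [[0.4608, -0.1542, 0.2733], [0.4607, -0.1546, 0.2747], [0.4607, -0.1548, 0.2755]]
parts 160 262 [[0.4606, -0.2425, 0.2863], [0.4609, -0.2424, 0.2866], [0.4607, -0.242, 0.2877]]
lowest finger pts [0.03   0.0303 0.0303 0.0303 0.0305 0.0308 0.0309 0.031  0.0312 0.0313]
```

View pics/w3.png

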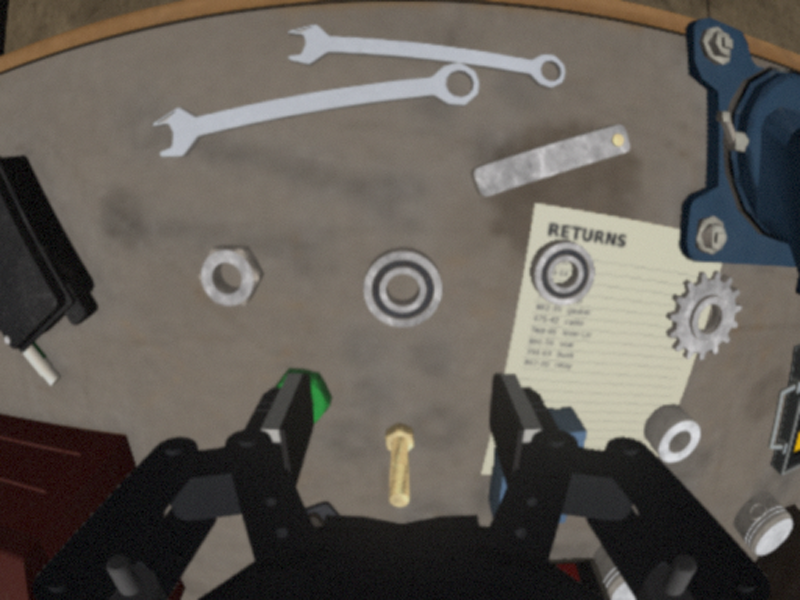

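The depth picture puts the fingertips about 38 mm behind the reported TCP when shut, and about 43 mm at a 61 mm opening. That disagrees with the description, so I'll check by a gentle touch on the bench.

Run:
```python
from h import *
x,y=.4556,-.2145
m.move_straight([x,y,-.015],rate=.25)
hit=m.move_straight([x,y,-.05],rate=.03,max_force=5);p=m.get_eef_pos();print(hit,p,m.get_force())
if hit:
    m.move_straight([x,y,p[2]+.009],rate=.05)
    m.move_gripper(0);print('w',m.get_width(),m.get_eef_pos(),m.get_time())
```

```text
True [ 0.45554341 -0.21445609 -0.03818987] [-2.14818241 -0.1314073  10.54454098]
w 0.04443275111762986 [ 0.45557806 -0.21443071 -0.02882722] 13.8167
```

Run:
```python
from h import *
m.move_straight([.4556,-.2145,UP],rate=.25)
f,W=look('held2');print(m.get_width(),m.get_force())
```

```text
0.04377330647397462 [-0.62264518  0.0938652  -1.10712212]
```

View pics/held2.png

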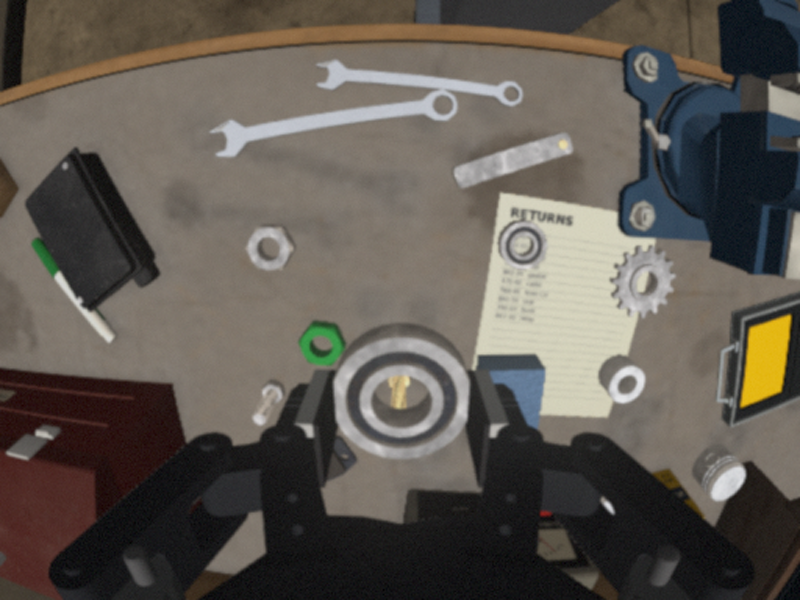

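The bearing is held level and centred between the pads at (402,392). I'll place it, then look.

Run:
```python
from h import *
W=wcloud(dict(np.load('f_held2.npz')));top(W,(.4556,-.2145),.2+.043,.03,.006)
place(.5239,.3743,-.0178,np.pi,.062,over=.003)
f,W=look('pl1')
top(W,(.5239,.3743),.025,.035,.004); yellow(f,W)
```

```text
top n 5335 circ [ 450.3 -214.6] 57.2 rect [array([ 454.1, -213. ]), array([47. , 54.4]), np.float64(32.9)] z 0.2416
place hit True [ 0.5237  0.3742 -0.0177] w 0.04374947314142567 F [-1.5 -1.3  5.3]
t 20.3
top n 969 circ [524.  373.9] 47.0 rect [array([523.5, 374. ]), array([45.9, 45.9]), np.float64(0.8)] z 0.0251
yellow [256. 159.] 605 [0.5177 0.373  0.0118] [array([524.1, 373.4]), array([60.6, 61.6]), np.float64(1.3)]
yellow [124. 192.] 3098 [0.5617 0.1899 0.0119] [array([562.9, 190.2]), array([103.2,  73.8]), np.float64(12.1)]
yellow [257. 165.] 129 [0.5259 0.374  0.0118] [array([526. , 373.5]), array([14.5, 16.3]), np.float64(2.0)]
yellow [185. 179.] 636 [0.5437 0.2813 0.012 ] [array([542.9, 281.9]), array([36.8, 37.2]), np.float64(79.2)]
```

Run:
```python
from h import *
W=wcloud(dict(np.load('f_held2.npz')));top(W,(.567,-.0085),.03,.03,.003);top(W,(.447,-.321),.016,.03,.003)
pick(.567,-.0087,-.026,np.pi,.055)
place(.5237,.374,-.001,np.pi,.055,over=.004)
f,W=look('pl2')
top(W,(.5239,.3743),.055,.035,.004);top(W,(.5239,.3743),.025,.035,.003)
```

```text
top n 340 circ [567.2  -8.3] 39.3 rect [array([567.3,  -8.4]), array([37.4, 36.6]), np.float64(7.5)] z 0.0304
top n 503 circ [ 447.2 -320.9] 41.2 rect [array([ 447.6, -321.2]), array([39.4, 36.9]), np.float64(29.2)] z 0.0165
pick hit False [ 0.567  -0.0088 -0.0262]
width 0.03589294963349635 0.03629050589641967 F [ 1.1  0.3 -1. ] t 24.825
place hit True [ 5.235e-01  3.739e-01 -3.000e-04] w 0.0359413819879402 F [-0.7 -1.3  6.4]
t 29.35
top n 662 circ [523.8 373.6] 37.9 rect [array([523.2, 373.6]), array([36.8, 36.6]), np.float64(64.8)] z 0.0556
top n 265 circ [524.1 374. ] 47.1 rect [array([516.9, 374.3]), array([46.3, 32.7]), np.float64(87.3)] z 0.0257
```

Run:
```python
from h import *
a=np.radians(149.)
pick(.4473,-.3211,-.030,a,.052)
place(.5236,.3738,.025,np.pi,.052,over=.004)
f,W=look('pl3')
top(W,(.5239,.3743),.071,.035,.004);top(W,(.5239,.3743),.025,.035,.003)
```

```text
pick hit False [ 0.4473 -0.3211 -0.0302]
width 0.03406088962698117 0.033906152511493245 F [-1.   0.4 -1.7] t 34.9333
place hit True [0.5236 0.3738 0.0257] w 0.0339437797921882 F [ 0.4 -0.6  6.2]
t 40.3
top n 720 circ [523.  373.7] 39.5 rect [array([523.1, 373.5]), array([35.3, 38.7]), np.float64(28.2)] z 0.0716
top n 249 circ [524.1 373.9] 47.1 rect [array([517.5, 374.3]), array([46.4, 33.2]), np.float64(85.1)] z 0.0256
```

View pics/pl3.png

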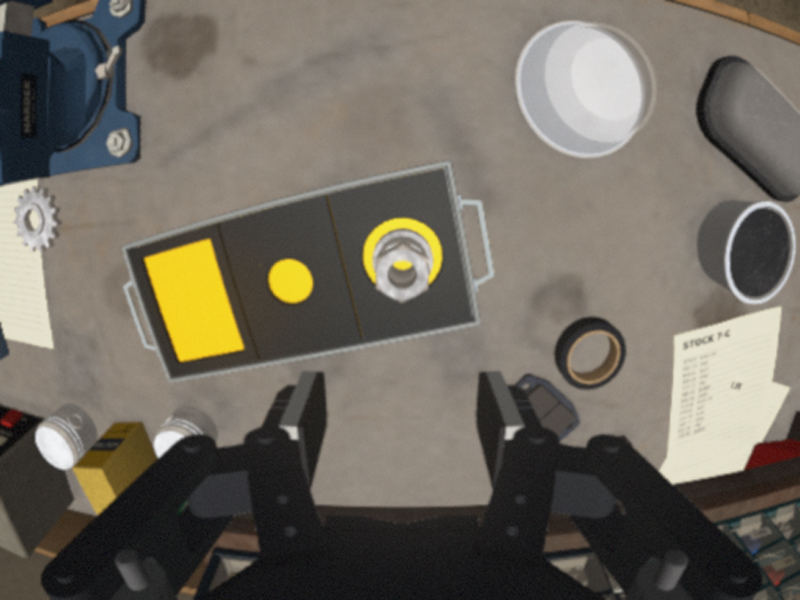

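The stack is concentric within about 1 mm: nut top at 71.6 mm, at (402,262) in the yellow recess. Next is the gold bolt.

Run:
```python
from h import *
pick(.5654,-.2166,.008,np.pi,.04)
f,W=look('held4')
```

```text
pick hit False [ 0.5654 -0.2166  0.0079]
width 0.01211669196661839 0.012054202534191746 F [ 0.9 -0.4 -0.8] t 45.3667
```

View pics/held4.png

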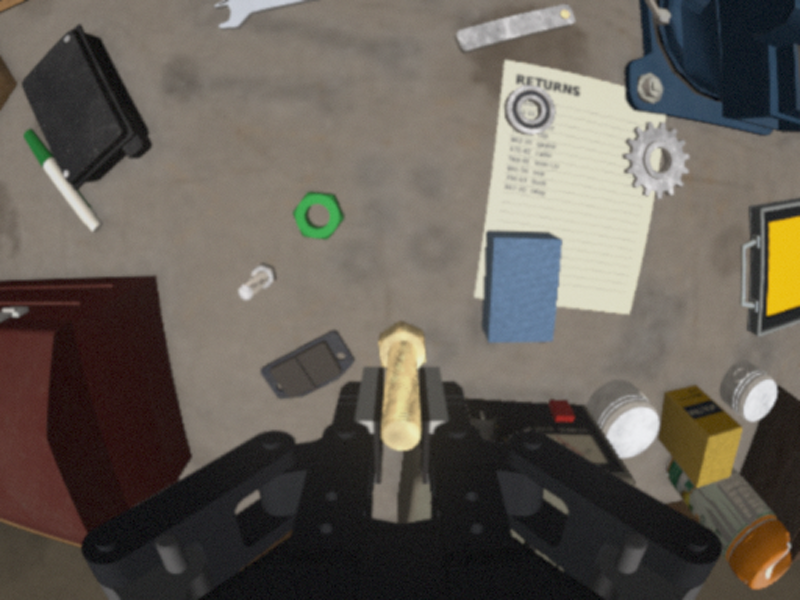

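The bolt is held upright, tip at (402,435). I'll place it and re-measure the carton from this same picture.

Run:
```python
from h import *
W=wcloud(dict(np.load('f_held4.npz')));top(W,(.587,-.12),.0355,.06,.003)
place(.5432,.2819,.019,np.pi,.035,over=.004)
f,W=look('pl4')
top(W,(.5432,.2819),.081,.03,.006);top(W,(.5432,.2819),.021,.02,.004);top(W,(.5239,.3743),.071,.035,.004)
```

```text
top n 2900 circ [ 587.3 -119.9] 99.4 rect [array([ 587.5, -120.1]), array([55.7, 85.6]), np.float64(89.9)] z 0.0356
place hit True [0.5431 0.2819 0.0194] w 0.011781173208573126 F [-0.4 -0.2  5.9]
t 50.2
top n 107 circ [542.5 282.3] 11.8 rect [array([542.7, 282.3]), array([11.3, 10.8]), np.float64(65.9)] z 0.0814
top n 179 circ [543.2 281.9] 39.9 rect [array([542.3, 281.8]), array([37.6, 39.5]), np.float64(1.3)] z 0.0218
top n 689 circ [523.7 373.4] 41.2 rect [array([523.2, 373.1]), array([36.5, 39.4]), np.float64(28.2)] z 0.0714
```

View pics/pl4.png

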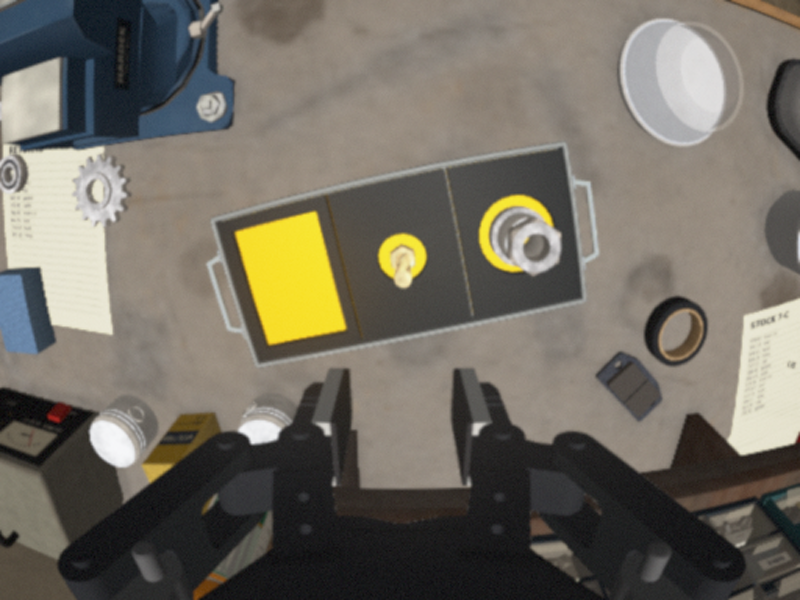

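The bolt stands at (402,260) and the stack is undisturbed. Last is the carton; I'll check the clearance at both ends before moving.

Run:
```python
from h import *
for n,c,a in(("side",(.5625,.1899),.208),("pl4",(.5625,.1899),.208),("side",(.5873,-.12),0)):
    f=dict(np.load(f'f_{n}.npz'));W=(cloud if n=="side" else wcloud)(f).reshape(-1,3)
    d=W[:,:2]-c;u=d[:,0]*np.cos(a)+d[:,1]*np.sin(a);v=-d[:,0]*np.sin(a)+d[:,1]*np.cos(a)
    k=(abs(u)<.055)&(abs(v)<.085)&(W[:,2]>.045)&(W[:,2]<.2);print(n,k.sum(),W[k].min(0) if k.any() else '',W[k].max(0) if k.any() else '')
pick(.5873,-.12,-.025,np.pi,.072)
f,W=look('held5');top(W,(.5873,-.12),.2+.025+.035,.055,.006)
```

```text
side 0  
pl4 0  
side 0  
pick hit False [ 0.5873 -0.1201 -0.0251]
width 0.053967711718489284 0.05407308020299977 F [-0.1  0.7 -1.4] t 55.0
top n 18277 circ [ 586.3 -119.6] 99.2 rect [array([ 585.8, -120.1]), array([81.8, 83.8]), np.float64(89.7)] z 0.2587
```

Run:
```python
from h import *
place(.5627,.1899,-.014,np.pi+.208,.070,over=.004)
f,W=look('pl5')
top(W,(.5627,.19),.046,.06,.003);top(W,(.5432,.2819),.081,.03,.006);top(W,(.5239,.3743),.071,.035,.004)
P=[.45,.2,.25]
f=m.grab_frame("side");np.savez('f_side2.npz',**f)
save(cv2.resize(f["image"][100:340,150:390],(600,600),interpolation=cv2.INTER_CUBIC),'side2.png')
```

```text
place hit True [ 0.5624  0.1899 -0.0134] w 0.05372593741566377 F [-0.5  0.3  5.9]
t 59.425
top n 3481 circ [561.7 189.2] 99.1 rect [array([561.9, 189.2]), array([83.8, 55.3]), np.float64(11.9)] z 0.0467
top n 110 circ [543.3 282. ] 12.2 rect [array([543.2, 282.1]), array([12. , 10.4]), np.float64(17.8)] z 0.0814
top n 542 circ [523.1 373. ] 41.0 rect [array([523.3, 372.4]), array([39.2, 36.5]), np.float64(60.5)] z 0.0713
```

View pics/side2.png

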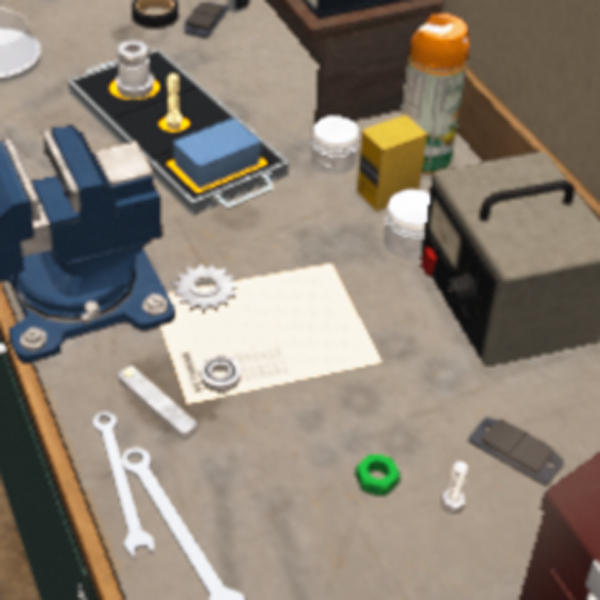

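View pics/pl5.png

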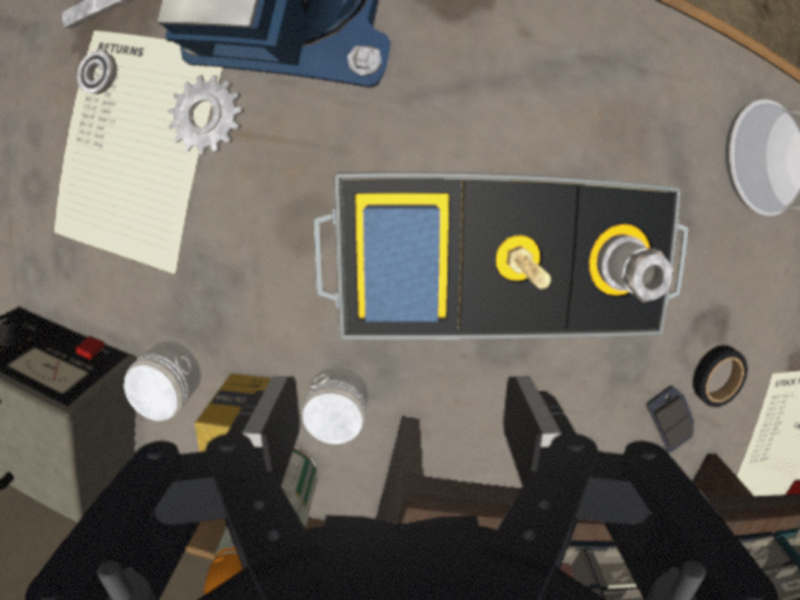

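Everything is seated. The carton top is at 46.7 mm; the same bias showed on the bench, 35.6 against 35 mm, so it is on the floor. The bolt and stack are upright, and the look-alikes are untouched at (220,373) and (456,485) in the side crop.

```bash
python3 -c "
from h import *
m.finish_job();print(m.get_time())"
```

```text
the job is handed in; nothing more can be done
the job is handed in; nothing more can be done
```

The kit is made up as asked and handed in at about 60 s of the 138 s allowed.

**Placed, from the last wrist and side pictures:**
- **Stack:** The 47 mm bearing lies flat in the wide recess, with the spacer and then the steel lock nut on it. The centres agree to about 1 mm; the last, more oblique view read the nut 1–1.5 mm off. The nut top is at 71.3 mm, expected 71.
- **Gold bolt:** It stands on its head in the small recess, within about 0.5 mm of the centre. Its tip is at 81.4 mm, expected 81.
- **Carton:** It lies flat in the rectangular recess, about 1 mm off centre and in line with it to about 0.2°. Its top is at 46.7 mm, expected 46; it read 0.6 mm high on the bench too, so I take it to be on the floor.
- **Left alone:** The 40 mm bearing, the grey bolt and the green nut were not touched.

**What failed or disagreed:**
- **First grasp:** My first try at the bearing closed on nothing. The fingertips stood about 33 mm (shut) to 38 mm (61 mm open) behind the reported TCP, not at it as described. I confirmed this with depth and a light touch on the bench, about 10 N, and worked to the measured value from then on.
- **Finger opening:** It read 1 to 3 mm under the true size on the bearing, spacer, nut and carton.

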